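Click the day wheel on to today's colour

TASK

The kitchen's day wheel (the white wheel with coloured dots, in the grey stand) is a few days behind. With a fingertip, flick the lugs at the wheel's open front edge towards your right, so that the wheel clicks forward, until the green dot rests in the window of the cover; do not let it run past green. Work gently: nothing is to be gripped, lifted or shoved along, neither the stand nor the small things around it.

Things in the scene. Friction and masses are not known exactly. Their poses are not given: they have to be found in the camera images.
- stand: Loose, heavy (3.5 kg) day-wheel stand, 125 x 165 x 60 mm. Origin: underside, below the wheel's axis. Own axes: -x is the open front (towards the robot, turned up to 0.35 rad either way), y to the robot's left, z up. Dark foot 22 mm high, x -37 to +88 mm. Grey walls and a cover (top z = 60 mm) hide the wheel's rear from x = +6 mm back; its front overhangs the foot, bare worktop below.
- window (a point): Middle of the window, a notch in the cover open to the front, at the cover's top: 26 mm behind the wheel's axis (stand's +x), 60 mm above the worktop. The notch is 24 mm wide with a steel rim (to z = 62 mm); it shows one dot of the wheel, 17 mm across, and the lug behind it.
- wheel_middle (a point): Point on the wheel's upright axis at the disc's top, 50 mm above the worktop. White disc of 38 mm radius, z 40 to 50 mm (hub to 52 mm), seven lugs sticking out radially to 57 mm from the axis, each 9 mm wide, z 40 to 52 mm, 51.4 degrees apart. At every click stop two lugs stand 25.7 degrees either side of the stand's -x, the next two at 77 degrees.
- lug_left (a point): Fixed point of the stand where, at every click stop, the end of the left front lug stands: 51 mm in front of the axis (stand's -x), 25 mm to its left (+y), z = 46 mm. One click carries the lug here to the mirror place on the right. The next lug on the left ends at x = -13, y = +56 mm.
- wheel_front (a point): Fixed point of the stand, 57 mm in front of the axis, z = 46 mm. A fingertip drawn straight across here from left to right (along the stand's -y) from outside the left lug, its inner side about 44 mm in front of the axis, takes that lug along one click; drawn on until its leading side is 45 mm right of the axis it has clicked once, not twice, and can back off to the front.
- day_wheel (a joint): Turn of the wheel, rad; grows forward (anticlockwise from above: front edge to the robot's right); can turn back too. A click is 0.8976 rad. Dot in the window: 0 blue, 0.898 yellow, 1.795 red, 2.693 purple, 3.590 orange, 4.488 green, 5.386 black. Starts at yellow, red or purple, rarely balanced half way between. 2 to 5 N on a lug takes it over the hump half way between stops; it then snaps on and stays.
- salt_shaker: Salt shaker, 44 mm round, 90 mm high, stands left of the stand, towards the back; loose, to be left alone. Origin under its centre.
- espresso_cup: White espresso cup, 62 x 88 x 50 mm, stands right of the stand; loose, to be left alone. Origin under its centre.
- match_box: Red and brown match box, 36 x 53 x 15 mm, lies left of the stand, towards the front; loose, to be left alone. Origin under its centre.
- spice_jar: Glass spice jar with a black cap, 44 mm round, 96 mm high, stands right of the stand, towards the back; loose, to be left alone. Origin under its centre.

How it is judged:
By the outcome, as a careful person would: the job done as asked, in the order asked, and still so for the second after the job is handed in, with the robot touching nothing.
It also fails if it takes over 58 s, if anything falls off the work surface, if the arm or the gripper's body presses on something with over 40 N, if the wrist force passes 120 N, or if a joint passes its speed limit or range.

ROBOT

A 6-joint arm with a two-finger parallel gripper is mounted at the origin on a cart in front of the work surface, level with it; the furniture and walls round the work are solid. World frame = base frame: x ahead of the robot, y to its left, z up, the work surface at z = 0. Lengths are in m, angles in rad, forces in N, time in s.
With the tool pointing down it reaches from about 0.3 to 0.875 m from the base axis. Payload 6.4 kg.
Tool frame: the origin (TCP) lies midway between the tips of the shut fingers; the grasp point (between the pads) lies ctrl.grip_depth behind it (ctrl.grip_depth is the distance from the TCP to the grasp point, in m); x points along the fingers, y is the direction in which the jaws open and shut, and the axes are right-handed (so a half turn about x gives the same grasp; the last joint's range is limited). The gripper opens to 85 mm and grips with 20 to 120 N. Pads are 22 mm wide; open, the fingers measure 114 mm over their backs; the gripper's body (76 mm by 85 mm) begins 54 mm behind the grasp point. The pads swing forward as they close: fully open they stand 13 mm farther back than shut.
Start: joints at [-0.206, 0.181, 1.607, -0, 1.354, -0.206], TCP at [0.575, 0, 0.199] pointing down, gripper open.
Joint ranges: [-2.99, 2.99], [-0.89, 2.07], [0.3, 2.58], [-1.14, 4.28], [0, 2.63], [-3.12, 3.12]. Speed limits (rad/s): [2.57, 2.57, 3.01, 3.14, 3.14, 3.14].

INTERFACE

Orientations are given as a unit quaternion [w, x, y, z].
In Python, from bench import ctrl gives the robot as it stands.
- The arm moves only by the tool carry_out, never from a script. Its argument "motion" is one flat list of numbers, 7 for each row, row after row: the turn, a rotation vector about the tool's x, y, z in degrees, then the shift along the tool's x, y, z in m, then the gripper's target within -1 to 1 (shut at 1, half-way at 0, fully open at -1). A call has 1 to 10 rows; each row shifts and turns the pose as measured when the row begins, along the tool's axes as they then stand; what a row does not reach is not made up. A row lasts 1/10 s, in which the tool goes at most 50 mm and 8.59 degrees, less where a joint would pass 70% of its speed; a pose out of reach is approached as far as the arm can. A call with a gripper value outside its range is refused whole. The fingers move at their own pace and stop on an object; the grip force is fixed at half the most. Time passes only in rows, so rows that do not move let the fingers close. It gives the time, the measured TCP pose, the force and the opening at its end, in the units of the state.
- ctrl.get_obs(): the state, without advancing time (a new reading comes with each control period).
- ctrl.camera(name): name is "scene" or "side" or "wrist"; returns the picture (480x640x3 uint8, blue, green, red); there is no depth.
- ctrl.camera_params(name): a dict with "mtx" (3x3 intrinsics, pixels), "pose" (4x4, takes a point from camera to world coordinates); the wrist camera has in their place "hand_eye" (4x4, takes a point from camera to tool coordinates, whose origin is the TCP and whose axes are the tool frame's). Camera axes: x right, y down, z forward; pixel columns grow to the right and rows downward; lengths in m; the calibration is good to about 2 mm. A picture is of the moment at which its call begins: read the wrist's pose just before it. camera_params takes no time and is no camera call.
- ctrl.hand_in(): hands the job in, once; it reports no verdict.
Trained networks look in the newest picture that a camera, given by its name, has taken for a name from the list of things; names that differ only in an ending like _2 or _b are one class to them, and where a whole thing is asked for, a point or a joint stands for the part that bears it (a point fixed in the world has none). Each returns a list of dicts, best first, with "conf" (0 to 1); they miss things now and then, are a little off and sometimes report something else, mostly with a low value. They report only what shows in the picture. A call takes as long as a camera call.
- ctrl.boxes_of(camera, thing): "point" ([x, y, z] in m, in the coordinates of the camera as it stood for that picture, good to about 4 mm: the middle of the surface that is visible of it).
- ctrl.trace(camera, thing): "pixels" (480x640 bool, what is visible of it).
- ctrl.landmark_of(camera, thing): "point" ([x, y, z] in m, in the coordinates of the camera as it stood for that picture, good to about 4 mm: a listed point, or the origin of a listed thing).
The state is a dict: "time_s": time; "q": joint angles; "dq": joint speeds; "joint_efforts": joint torques, N m; "eef_pos": TCP position; "eef_rot": TCP orientation; "wrist_force": force on the tool from outside, world axes, zero at the start; "torque": the same for the moment, N m; "opening": opening from 0.0 (shut) to 1.0 (fully open).
Only numpy, scipy, OpenCV 4.12 (cv2) and the standard library are available. Lean on these libraries where they do the work, as an engineer would, in place of code of your own. Each camera call takes 0.05 s, during which the arm holds its last target. There are 200 camera calls.

## Working session

There is one attempt and no reset: what is moved stays moved. The work goes in short steps, Python scripts to look and compute and a tool call to move; the robot and the scene stay as the last step left them, time stands still between calls to the robot, and variables do not carry over. Pictures are saved under pics/ and viewed, about 8 in all and at most 12, crops included, and the job is handed in when it is done.

Besides the shell and the picture viewer there is one more tool, called after "Call:" in YAML: its name, and indented under it one key for each argument. carry_out: Moves the arm, as the interface text tells. Its arguments: {"type":"object","properties":{"motion":{"type":"array"}},"required":["motion"]}

```bash
mkdir -p pics; cat > h.py <<'E'
import numpy as np, cv2
from bench import ctrl
from scipy.spatial.transform import Rotation as R
def tcp():
    o=ctrl.get_obs(); T=np.eye(4); q=o["eef_rot"]; T[:3,:3]=R.from_quat([q[1],q[2],q[3],q[0]]).as_matrix(); T[:3,3]=o["eef_pos"]; return T
def pose(c):
    p=ctrl.camera_params(c)
    return np.array(p["pose"]) if "pose" in p else tcp()@np.array(p["hand_eye"])
def lm(c,t,P):
    r=ctrl.landmark_of(c,t)
    return [(round(d["conf"],2),np.round(P[:3,:3]@d["point"]+P[:3,3],4)) for d in r[:2]]
E
python3 - <<'E'
from h import *
print(ctrl.get_obs(), ctrl.grip_depth)
ims=[]
for c in ["scene","side","wrist"]:
    P=pose(c); im=ctrl.camera(c); cv2.imwrite(f"pics/{c}0.png",im)
    for t in ["stand","window","wheel_middle","lug_left","wheel_front","salt_shaker","espresso_cup","match_box","spice_jar"]:
        print(c,t,lm(c,t,P))
E
```

```text
{'time_s': 0.0, 'q': array([-2.06297932e-01,  1.81552163e-01,  1.60801114e+00,  5.73591798e-06,
        1.35376556e+00, -2.06319668e-01]), 'dq': array([ 6.41520572e-05,  2.91998477e-04, -1.48485727e-04, -6.24719006e-04,
        4.94133478e-04,  2.17765048e-03]), 'joint_efforts': array([ 3.41415571e-04, -4.44869328e+01, -3.51340663e+01, -2.51131587e-04,
        9.11703974e-03,  3.43231875e-05]), 'eef_pos': array([5.74401695e-01, 1.45912732e-04, 1.98376418e-01]), 'eef_rot': array([ 0.49949009,  0.49966041,  0.50051978, -0.50032896]), 'wrist_force': array([ 0.34906529, -0.03282696,  0.33049534]), 'torque': array([-0.02824806,  0.03798278,  0.00614573]), 'opening': 0.9952768017475183} 0.0187
scene stand [(0.84, array([ 0.5631, -0.0281,  0.0023]))]
scene window [(0.75, array([ 0.577 , -0.0203,  0.06  ]))]
scene wheel_middle [(0.7, array([ 0.6744, -0.1487, -0.0021]))]
scene lug_left [(0.8, array([ 0.5024, -0.0156,  0.0438])), (0.24, array([0.4711, 0.1629, 0.0047]))]
scene wheel_front [(0.85, array([ 0.4995, -0.043 ,  0.0473]))]
scene salt_shaker [(0.57, array([0.5812, 0.1236, 0.0006]))]
sc
[... 535 characters left out ...]
ker []
side espresso_cup [(0.97, array([ 0.5868, -0.2145, -0.0008]))]
side match_box [(0.92, array([ 0.4702,  0.1647, -0.0006]))]
side spice_jar [(0.61, array([ 0.6737, -0.1485, -0.0009]))]
wrist stand [(0.92, array([ 0.5579, -0.025 ,  0.0025]))]
wrist window [(0.97, array([ 0.5816, -0.0265,  0.0575]))]
wrist wheel_middle [(0.72, array([ 0.5561, -0.0265,  0.0487]))]
wrist lug_left [(0.75, array([ 0.4989, -0.0092,  0.0447]))]
wrist wheel_front []
wrist salt_shaker [(0.79, array([ 0.5806,  0.1319, -0.0035])), (0.42, array([ 0.5562, -0.0289,  0.0021]))]
wrist espresso_cup [(0.62, array([ 0.5838, -0.2079, -0.002 ]))]
wrist match_box []
wrist spice_jar [(0.83, array([ 0.6738, -0.1422, -0.0019]))]
```

View pics/wrist0.png

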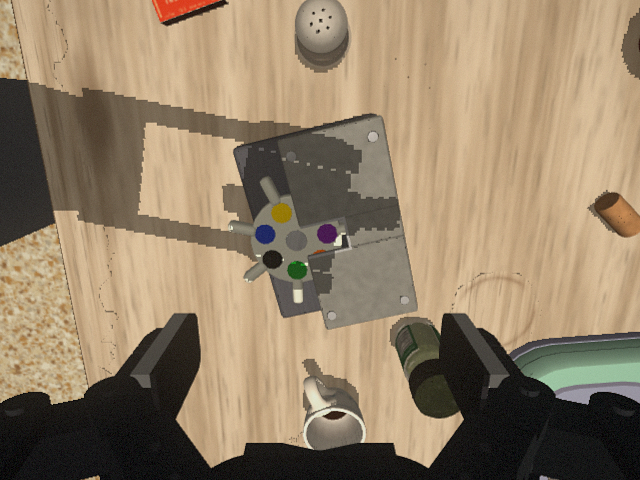

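View pics/scene0.png

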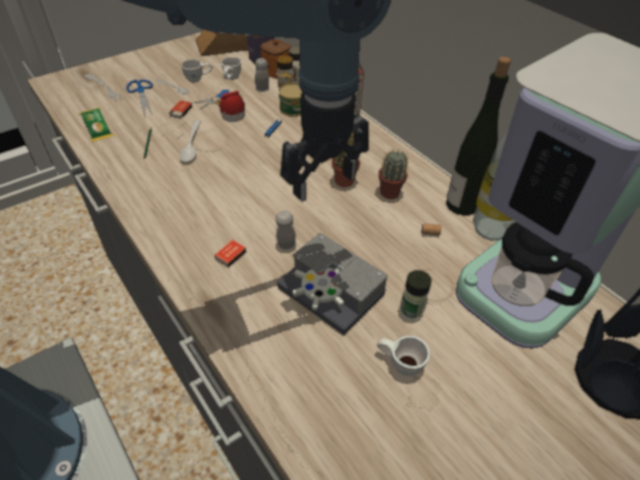

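```bash
python3 - <<'E'
from h import *
from scipy.optimize import least_squares
# stand pose fit: x,y,yaw
obs=[((0,0),(.5631,-.0281)),((0,0),(.5563,-.027)),((0,0),(.5579,-.025)),((0,0),(.5595,-.0293)),((0,0),(.5561,-.0265)),
((.026,0),(.577,-.0203)),((.026,0),(.5791,-.0171)),((.026,0),(.5816,-.0265)),
((-.051,.025),(.5024,-.0156)),((-.051,.025),(.5003,-.0132)),((-.051,.025),(.4989,-.0092)),((-.057,0),(.4995,-.043)),((-.057,0),(.5043,-.0385))]
a=np.array([o[0] for o in obs]);b=np.array([o[1] for o in obs])
f=lambda p:(a@np.array([[np.cos(p[2]),np.sin(p[2])],[-np.sin(p[2]),np.cos(p[2])]])+p[:2]-b).ravel()
s=least_squares(f,[.55,-.02,0],loss='soft_l1',f_scale=.004);print(s.x,np.round(f(s.x).reshape(-1,2)*1000,1))
print(tcp())
E
```

```text
[ 0.55656092 -0.02683932  0.22954379] [[-6.5  1.3]
 [ 0.3  0.2]
 [-1.3 -1.8]
 [-2.9  2.5]
 [ 0.5 -0.3]
 [ 4.9 -0.6]
 [ 2.8 -3.8]
 [ 0.3  5.6]
 [-1.2  1.5]
 [ 0.9 -0.9]
 [ 2.3 -4.9]
 [ 1.6  3.2]
 [-3.2 -1.3]]
[[-2.20059231e-06  9.99999999e-01 -3.35350085e-05  5.75011712e-01]
 [-1.55634233e-05 -3.35350428e-05 -9.99999999e-01  3.98035468e-06]
 [-1.00000000e+00 -2.20007039e-06  1.55634971e-05  1.99289627e-01]
 [ 0.00000000e+00  0.00000000e+00  0.00000000e+00  1.00000000e+00]]
```

The wrist view shows the hub at (296,240), purple in the window at (327,233), and lugs at (240,227) and (255,272). That is a proper click stop at ±26°, so green is two clicks on (orange, then green). The scene view agrees, and the front path is clear. Next I'll get the yaw from the cover's corners and screws.

```bash
python3 - <<'E'
from h import *
P=pose("wrist");K=np.array(ctrl.camera_params("wrist")["mtx"])
def w(u,v,z):
    d=P[:3,:3]@np.linalg.inv(K)@[u,v,1]; return (P[:3,3]+d*(z-P[2,3])/d[2])[:2]
a,b,c,d=[w(*p,.06) for p in [(373,136),(405,300),(332,316),(291,157)]]
for p,q in [(a,b),(d,c)]: print(np.arctan2(*(p-q))*-1, (p,q))
a,b=w(380,115,.06),w(415,310,.06); print(-np.arctan2(*(a-b)), np.linalg.norm(a-b))
h=w(296,240,.052); print("hub",h)
for p in [(233,225),(247,278),(297,300),(264,180)]:
    v=w(*p,.05)-h; print(np.linalg.norm(v),np.degrees(np.arctan2(v[1],v[0])))
print(ctrl.camera_params("wrist")["hand_eye"])
E
```

```text
0.23344742485915634 (array([0.6150286 , 0.05745035]), array([ 0.64664495, -0.07551282]))
0.23440657447652516 (array([0.55429543, 0.04228708]), array([ 0.58594004, -0.09023004]))
0.22562831339885445 0.16112533276466146
hub [ 0.55635272 -0.02541055]
0.0523992634463935 166.50149555662435
0.054282889482703725 -140.88859444266276
0.05477456802977944 -90.27678944446492
0.05451928505242178 116.45905847900953
[[-1.03908242e-03 -3.00428091e-01  9.53803901e-01 -1.74179616e-01]
 [ 9.99998077e-01 -1.89838726e-03  4.91454857e-04  1.65363458e-04]
 [ 1.66304233e-03  9.53802578e-01  3.00429486e-01 -7.73290265e-02]
 [ 0.00000000e+00  0.00000000e+00  0.00000000e+00  1.00000000e+00]]
```

Call:
carry_out:
  motion: [0,0,0,0,-0.043,-0.009,1,0,0,0,0,-0.043,-0.009,1,8.5,0,0,0,0,0,1,8.5,0,0,0,0,0,1,8.5,0,0,0,0,0,1,8.5,0,0,0,0,0,1,8.5,0,0,0,0,0,1,8.5,0,0,0,0,0,1,8.5,0,0,0,0,0,1,8.5,0,0,0,0,0,1]

```text
time_s: 2.5
eef_pos: [0.4836, 0.0191, 0.1963]
eef_rot: [-0.128, -0.694, -0.129, 0.697]
wrist_force: [0.7, 0.7, -0.6]
opening: 0.001
```

```bash
cat >> h.py <<'E'
psi=.232; A=np.array([.5563,-.0262])
S=np.array([[np.cos(psi),-np.sin(psi)],[np.sin(psi),np.cos(psi)]])
def rep():
    T=tcp(); o=ctrl.get_obs()
    print("t",o["time_s"],"stand xy mm",np.round(S.T@(T[:2,3]-A)*1000,1),"z",np.round(T[2,3]*1000,1),"F",np.round(o["wrist_force"],1),"open",o["opening"])
    ang=np.degrees(np.arctan2(T[1,1],T[0,1])-psi); print("tool y dir in stand deg",ang,"zdir",np.round(S.T@T[:2,2],3),"x",np.round(T[:3,0],3))
E
python3 - <<'E'
from h import *
rep()
E
```

```text
t 2.5 stand xy mm [-60.4  60.8] z 196.3 F [ 0.7  0.7 -0.6] open 0.0009066699168701034
tool y dir in stand deg -82.35000434205465 zdir [-0.991 -0.133] x [-0.005  0.001 -1.   ]
```

Call:
carry_out:
  motion: [7.6,0,0,0,0,0,1,0,0,0,0.04,0,0,1,0,0,0,0.04,0,0,1,0,0,0,0.035,0,0,1,0,0,0,0.02,0,0,1,0,0,0,0,0,0,1]

```text
time_s: 3.1
eef_pos: [0.4862, 0.0186, 0.0601]
eef_rot: [0.079, 0.704, 0.078, -0.702]
wrist_force: [-0.7, -0.2, -0.4]
opening: 0.002
```

```bash
python3 - <<'E'
from h import *
rep()
P=pose("wrist");im=ctrl.camera("wrist");cv2.imwrite("pics/w1.png",im)
for t in ["wheel_middle","lug_left","window","wheel_front"]:
    for c,p in lm("wrist",t,P): print(t,c,np.round(S.T@(p[:2]-A)*1000,1),p[2])
E
```

```text
t 3.1 stand xy mm [-58.   59.7] z 60.1 F [-0.7 -0.2 -0.4] open 0.002306605598358947
tool y dir in stand deg -90.55256100230824 zdir [-1.    0.01] x [ 0.003 -0.001 -1.   ]
wheel_middle 0.63 [-0. -1.] 0.0516
lug_left 0.87 [-49.1  29.6] 0.0485
window 0.6 [25.6 -4.8] 0.0605
window 0.28 [-34.6 205.6] 0.0002
```

View pics/w1.png

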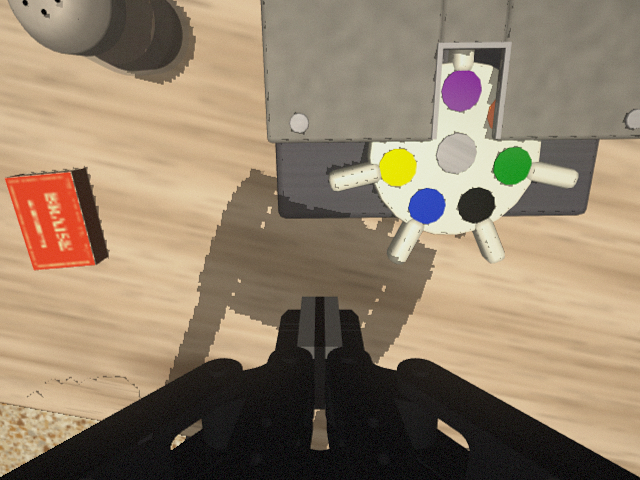

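```bash
python3 - <<'E'
from h import *
p=ctrl.camera_params("wrist");K=np.array(p["mtx"]);C=np.linalg.inv(np.array(p["hand_eye"]))
def pr(*x):
    c=K@(C@[*x,1])[:3]; return np.round(c[:2]/c[2])
for x in [(0,0,0),(0,0,-.011),(-.02,0,-.011),(0,-.0145,-.011),(0,.0145,-.011)]: print(x,pr(*x))
T=np.linalg.inv(tcp())
def s(x,y,z): w=np.r_[A+S@[x,y],z,1]; return pr(*(T@w)[:3])
print("hub",s(0,0,.052),"lug L tip",s(-.051,.025,.046),"R",s(-.051,-.025,.046))
E
```

```text
(0, 0, 0) [320. 285.]
(0, 0, -0.011) [320. 263.]
(-0.02, 0, -0.011) [320. 280.]
(0, -0.0145, -0.011) [288. 263.]
(0, 0.0145, -0.011) [353. 263.]
hub [449. 160.] lug L tip [387. 263.] R [487. 262.]
```

The wrist view shows the hub at (457,153), purple in the window at (461,90), the left lug end at (399,258) and the fingertip edge at row 297, where I expected about 263. I'll check the true fingertip against the fixed cameras.

```bash
python3 - <<'E'
from h import *
T=tcp();out=[]
for c in ["side","scene"]:
    p=ctrl.camera_params(c);K=np.array(p["mtx"]);C=np.linalg.inv(np.array(p["pose"]));im=ctrl.camera(c)
    pr=lambda w:(lambda v:v[:2]/v[2])(K@(C@np.r_[w,1])[:3])
    t=pr(T[:3,3]); m=(t+pr(np.r_[A,.05]))/2; x0,y0=int(m[0])-66,int(m[1])-75
    q=cv2.resize(im[y0:y0+150,x0:x0+133],None,fx=3,fy=3.0,interpolation=cv2.INTER_CUBIC)
    def mk(w,col): u=(pr(w)-[x0,y0])*3; cv2.circle(q,(int(u[0]),int(u[1])),3,col,1); print(c,np.round(u))
    for z in (-.011,.011): mk((T@[0,0,z,1])[:3],(255,0,255))
    mk(np.r_[A,.052],(0,0,255))
    for y in (.025,-.025): mk(np.r_[A+S@[-.051,y],.046],(255,255,0))
    out.append(q)
cv2.imwrite("pics/ss.png",np.hstack(out))
E
```

```text
side [155. 197.]
side [119. 205.]
side [264. 250.]
side [164. 255.]
side [198. 300.]
scene [145. 209.]
scene [119. 230.]
scene [266. 231.]
scene [177. 265.]
scene [241. 311.]
```

View pics/ss.png

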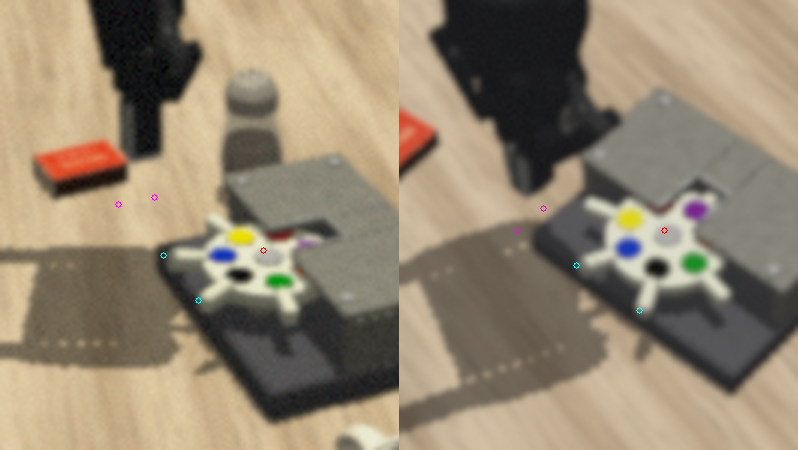

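```bash
python3 - <<'E'
from h import *
rep(); o=ctrl.get_obs(); print(o["q"],o["dq"],o["eef_pos"])
from scipy.optimize import least_squares
p=ctrl.camera_params("wrist");K=np.array(p["mtx"]);C=np.linalg.inv(np.array(p["hand_eye"]))
for x in (0,-.01,-.02,-.03,-.04):
  for z in (0,-.011):
    c=K@(C@[x,.009,z,1])[:3]; print(x,z,np.round(c[:2]/c[2]))
# side/scene: tip points in full-res are crop/3+offset; height of tip by varying z
T=tcp()
for c,obs in (("side",(141,157)),("scene",(527-399,190))):
    p=ctrl.camera_params(c);K2=np.array(p["mtx"]);C2=np.linalg.inv(np.array(p["pose"]))
    pr=lambda w:(lambda v:v[:2]/v[2])(K2@(C2@np.r_[w,1])[:3])
    t=pr(T[:3,3]); m=(t+pr(np.r_[A,.05]))/2; o0=np.array([int(m[0])-66,int(m[1])-75])
    for dz in (0,.01,.02,.03): print(c,obs,dz,np.round((pr(T[:3,3]+[0,0,dz])-o0)*3))
E
```

```text
t 3.45 stand xy mm [-54.5  58.3] z 64.3 F [-0.1  0.6  1. ] open -0.0005532163895429307
tool y dir in stand deg -90.54405659777231 zdir [-1.     0.009] x [ 0.011 -0.002 -1.   ]
[-2.06065423e-01  1.57430858e-01  1.93624480e+00  4.53525150e-05
  1.03632713e+00  1.14217837e+00] [-0.00242894  0.00408739  0.00773154  0.00066281 -0.00216157 -0.00050494] [0.48986577 0.0179622  0.06429921]
0 0 [340. 285.]
0 -0.011 [340. 263.]
-0.01 0 [341. 294.]
-0.01 -0.011 [341. 271.]
-0.02 0 [342. 305.]
-0.02 -0.011 [343. 280.]
-0.03 0 [344. 317.]
-0.03 -0.011 [344. 291.]
-0.04 0 [345. 330.]
-0.04 -0.011 [346. 302.]
side (141, 157) 0 [136. 201.]
side (141, 157) 0.01 [136. 186.]
side (141, 157) 0.02 [136. 171.]
side (141, 157) 0.03 [136. 156.]
scene (128, 190) 0 [131. 220.]
scene (128, 190) 0.01 [131. 209.]
scene (128, 190) 0.02 [130. 197.]
scene (128, 190) 0.03 [129. 186.]
```

Call:
carry_out:
  motion: [0,0,0,0,0,0.004,1,0,0,0,0.018,0,0,1,0,0,0,0.018,0,0,1,0,0,0,0.01,0,0,1,0,0,0,0,0,0,1,0,0,0,0,0,0,1]

```text
time_s: 4.05
eef_pos: [0.4893, 0.016, 0.0214]
eef_rot: [0.081, 0.709, 0.076, -0.696]
wrist_force: [0.6, -0.5, 0.7]
opening: 0.004
```

```bash
cat > look.py <<'E'
from h import *
import sys
n=sys.argv[1]
rep();T=tcp();out=[]
w=ctrl.camera("wrist");rep()
for c in ["side"]:
    p=ctrl.camera_params(c);K=np.array(p["mtx"]);C=np.linalg.inv(np.array(p["pose"]));im=ctrl.camera(c)
    pr=lambda w:(lambda v:v[:2]/v[2])(K@(C@np.r_[w,1])[:3])
    m=pr(np.r_[A+S@[-.03,.02],.05]); x0,y0=int(m[0])-53,int(m[1])-80
    q=cv2.resize(im[y0:y0+160,x0:x0+107],None,fx=3,fy=3,interpolation=cv2.INTER_CUBIC)[:480]
    u=(pr(T[:3,3])-[x0,y0])*3; cv2.circle(q,(int(u[0]),int(u[1])),3,(255,0,255),1)
    out.append(q)
cv2.imwrite(f"pics/{n}.png",np.hstack([w[:,150:620]]+out))
E
python3 look.py a1
```

```text
t 4.05 stand xy mm [-55.5  56.5] z 21.4 F [ 0.6 -0.5  0.7] open 0.004127651245773178
tool y dir in stand deg -90.52081919243896 zdir [-1.     0.009] x [ 0.019 -0.004 -1.   ]
t 4.1 stand xy mm [-55.5  56.5] z 21.5 F [-0.4  1.1 -0.2] open 0.00012217042961998513
tool y dir in stand deg -90.52114340085073 zdir [-1.     0.009] x [ 0.02  -0.004 -1.   ]
```

View pics/a1.png

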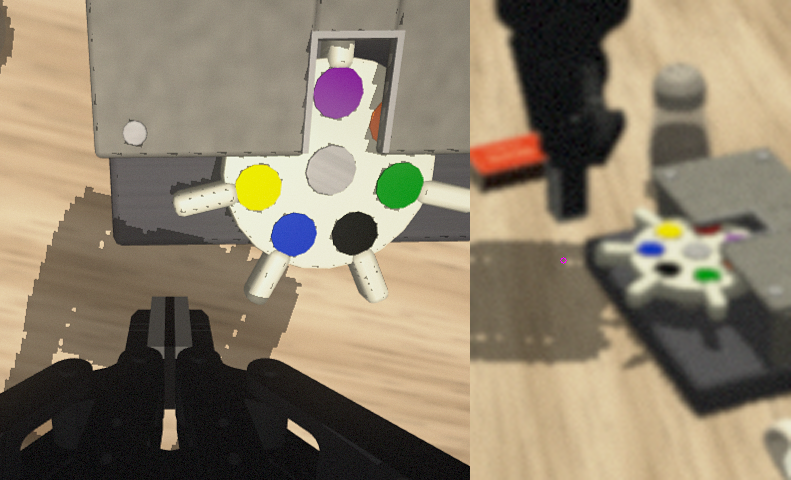

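The fingertip edge is at row 297, about 49 mm in front of the axis, and its leading side is about 55 mm to the left. The side view puts the visible tip roughly 28 mm above the reported TCP, so I'll go lower. Even TCP z = 9 mm clears the worktop.

Call:
carry_out:
  motion: [0,-1.1,0,0.007,0,0,1,0,0,0,0.007,0,-0.003,1,0,0,0,0,0,-0.003,1,0,0,0,0,0,0,1]

```text
time_s: 4.55
eef_pos: [0.4976, 0.0171, 0.0079]
eef_rot: [0.082, 0.703, 0.075, -0.702]
wrist_force: [0.8, -0.1, -0.3]
opening: -0.001
```

```bash
python3 look.py a2
```

```text
t 4.55 stand xy mm [-47.2  55.7] z 7.9 F [ 0.8 -0.1 -0.3] open -0.0006316555796522644
tool y dir in stand deg -90.51594920346439 zdir [-1.     0.009] x [ 0.003 -0.01  -1.   ]
t 4.6 stand xy mm [-47.6  55.8] z 7.8 F [-0.1  0.6  0.7] open -0.00048083156416081066
tool y dir in stand deg -90.51843050827975 zdir [-1.     0.009] x [ 0.002 -0.01  -1.   ]
```

View pics/a2.png

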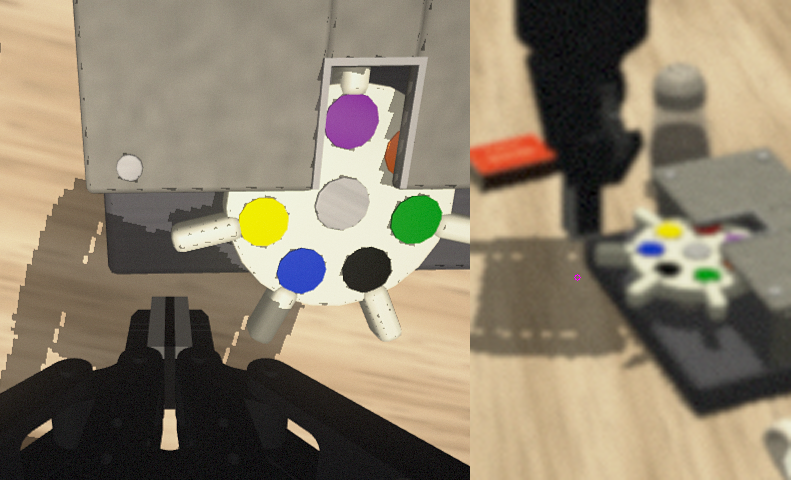

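Call:
carry_out:
  motion: [0,0,0,0,0,0.004,1,0,0,0,0,0.01,0,1,0,0,0,0,0.01,0,1,0,0,0,0,0,0,1]

```text
time_s: 5.05
eef_pos: [0.4959, -0.0041, 0.0079]
eef_rot: [-0.082, -0.702, -0.076, 0.703]
wrist_force: [-1.6, 1.1, 0.7]
opening: 0.001
```

```bash
python3 -c "
from h import *
rep()"
```

```text
t 5.05 stand xy mm [-53.7  35.4] z 7.9 F [-1.6  1.1  0.7] open 0.0007986646307211846
tool y dir in stand deg -90.48452277446509 zdir [-1.     0.008] x [-0.001 -0.008 -1.   ]
```

Call:
carry_out:
  motion: [0,0,0,0,0.005,-0.003,1,0,0,0,0,0.01,0,1,0,0,0,0,0.01,0,1,0,0,0,0,0,0,1]

```text
time_s: 5.45
eef_pos: [0.5049, -0.031, 0.0079]
eef_rot: [-0.082, -0.702, -0.075, 0.703]
wrist_force: [-2.3, -1.8, 0.2]
opening: 0.002
```

```bash
python3 look.py a3
```

```text
t 5.45 stand xy mm [-51.1   7.2] z 7.9 F [-2.3 -1.8  0.2] open 0.0019069832822901217
tool y dir in stand deg -90.51652886580864 zdir [-1.     0.009] x [-0.001 -0.009 -1.   ]
t 5.5 stand xy mm [-51.2   7.7] z 7.9 F [-0.6 -2.  -0. ] open 0.00424330935802632
tool y dir in stand deg -90.52394061232823 zdir [-1.     0.009] x [-0.001 -0.009 -1.   ]
```

View pics/a3.png

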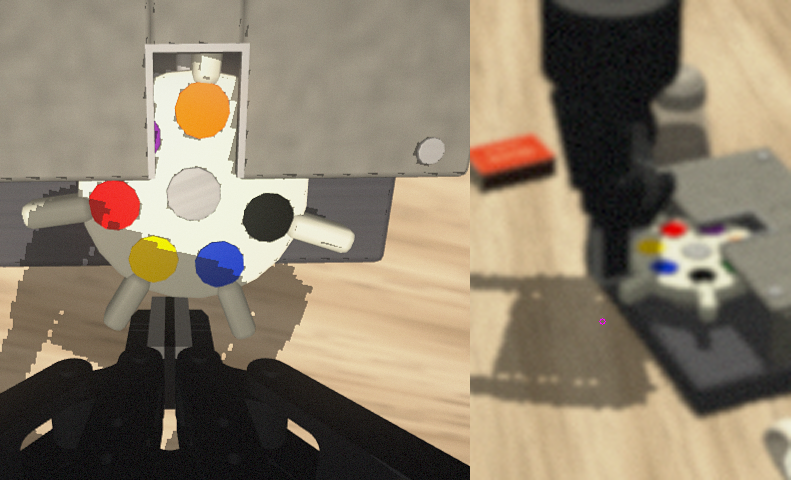

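The wrist view shows orange in the window at (202,110) and the wheel at a stop, with the finger between the two front lugs. One click is done. I'll back off to the front, go round to the left and repeat.

Call:
carry_out:
  motion: [0,0,0,0,0,0.012,1,0,0,0,0,0,0.013,1,0,0,0,0,0,0.008,1,0,0,0,0,-0.018,0,1,0,0,0,0,-0.018,0,1,0,0,0,0,-0.014,0,1,0,0,0,0,0,0,1]

```text
time_s: 6.25
eef_pos: [0.4555, 0.0128, 0.0076]
eef_rot: [-0.081, -0.702, -0.076, 0.703]
wrist_force: [-0.5, -0.3, 0.3]
opening: -0.001
```

```bash
python3 -c "
from h import *
rep()"
```

```text
t 6.25 stand xy mm [-89.2  61.2] z 7.6 F [-0.5 -0.3  0.3] open -0.0010975092690391833
tool y dir in stand deg -90.57791201381701 zdir [-1.    0.01] x [-0.001 -0.008 -1.   ]
```

Now in to x ≈ -51 and check before sweeping.

Call:
carry_out:
  motion: [0,0,0,0,0,-0.013,1,0,0,0,0,0,-0.012,1,0,0,0,0,0,-0.01,1,0,0,0,0,0,0,1]

```text
time_s: 6.65
eef_pos: [0.4943, 0.0201, 0.0083]
eef_rot: [0.082, 0.703, 0.075, -0.702]
wrist_force: [0.7, -0.3, 0.7]
opening: 0.004
```

```bash
python3 -c "
from h import *
rep()"
```

```text
t 6.65 stand xy mm [-49.7  59.3] z 8.3 F [ 0.7 -0.3  0.7] open 0.004085332811848677
tool y dir in stand deg -90.55960524370765 zdir [-1.    0.01] x [ 0.002 -0.009 -1.   ]
```

Call:
carry_out:
  motion: [0,0,0,0,0.01,0.001,1,0,0,0,0,0.01,0,1,0,0,0,0,0.01,0,1,0,0,0,0,0.01,0,1,0,0,0,0,0.007,0,1,0,0,0,0,0,0,1]

```text
time_s: 7.25
eef_pos: [0.5027, -0.0312, 0.0074]
eef_rot: [-0.081, -0.702, -0.075, 0.704]
wrist_force: [-1.3, -1.2, -0.2]
opening: 0.002
```

```bash
python3 look.py a4
```

```text
t 7.25 stand xy mm [-53.3   7.4] z 7.4 F [-1.3 -1.2 -0.2] open 0.0022655899934107765
tool y dir in stand deg -90.62876885804806 zdir [-1.     0.011] x [-0.002 -0.009 -1.   ]
t 7.3 stand xy mm [-53.4   7.8] z 7.4 F [-0.9 -2.   0.6] open 0.00016834605899784797
tool y dir in stand deg -90.62517904706613 zdir [-1.     0.011] x [-0.002 -0.008 -1.   ]
```

View pics/a4.png

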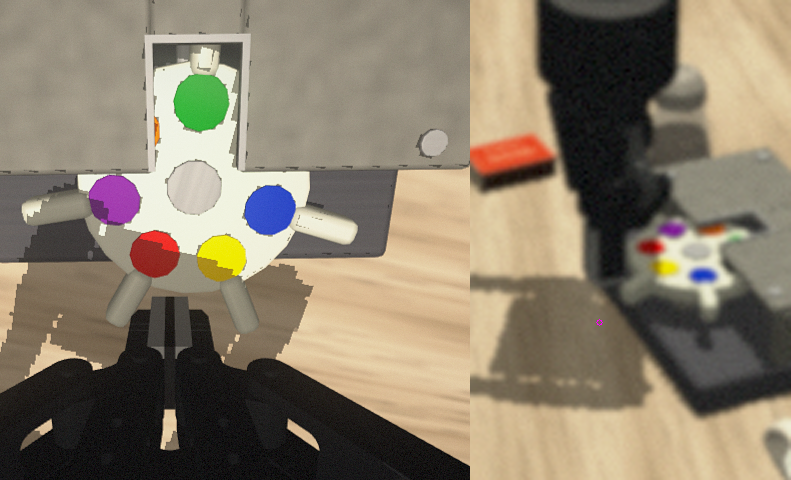

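Green is in the window at (201,102) and the wheel is at a stop. I'll back off straight to the front, raise the arm and check.

Call:
carry_out:
  motion: [0,0,0,0,0,0.012,1,0,0,0,0,0,0.014,1,0,0,0,0,0,0.014,1,0,0,0,-0.03,0,0,1,0,0,0,-0.04,0,0,1,0,0,0,-0.04,0,0,1,0,0,0,0,0,0,1,0,0,0,0,0,0,1]

```text
time_s: 8.15
eef_pos: [0.4562, -0.0351, 0.1198]
eef_rot: [-0.081, -0.701, -0.078, 0.704]
wrist_force: [-0.2, 0.3, -0.4]
opening: -0.002
```

```bash
python3 - <<'E'
from h import *
rep()
P=pose("wrist");im=ctrl.camera("wrist");cv2.imwrite("pics/end.png",im)
for t in ["stand","window","wheel_middle"]: print(t,lm("wrist",t,P))
ctrl.camera("side")
P=pose("side")
for t in ["stand","window","wheel_middle","espresso_cup","match_box","spice_jar"]: print(t,lm("side",t,P))
E
```

```text
t 8.15 stand xy mm [-99.5  14.3] z 119.8 F [-0.2  0.3 -0.4] open -0.002292470306570951
tool y dir in stand deg -90.39158400882005 zdir [-1.     0.007] x [-0.004 -0.005 -1.   ]
stand [(0.81, array([ 0.5574, -0.0258,  0.0018])), (0.45, array([ 0.5823, -0.0237,  0.0587]))]
window [(0.79, array([ 0.5823, -0.025 ,  0.0572]))]
wheel_middle [(0.87, array([ 0.556 , -0.0275,  0.0492]))]
stand []
window [(0.65, array([ 0.5796, -0.0185,  0.0538])), (0.47, array([ 0.6702, -0.1485, -0.0019]))]
wheel_middle [(0.81, array([ 0.5573, -0.0295,  0.0529]))]
espresso_cup [(0.89, array([ 0.5863, -0.2149, -0.001 ]))]
match_box [(0.63, array([ 0.4721,  0.1651, -0.0007]))]
spice_jar [(0.71, array([ 0.6705, -0.1471, -0.0015]))]
```

View pics/end.png

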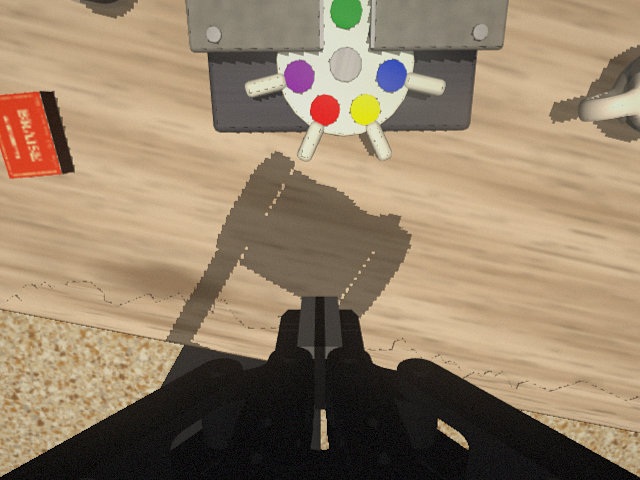

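The last view shows green in the window at (346,12), the front lugs symmetric about the axis, nothing displaced and the arm clear. I'm handing in.

```bash
python3 -c "
from h import *
print(ctrl.hand_in())"
```

```text
the job is handed in; nothing more can be done
None
```

The green dot now rests in the window. The wheel started at purple, and two gentle left-to-right flicks with the shut fingertip took it to orange and then green. I then backed the arm off to the front, raised it, and handed the job in at about 8 s.

**Last checks:**
- **Wheel:** the final wrist view showed green in the window with the wheel at a click stop.
- **Stand and small things:** the stand, cup, match box and spice jar measured within about 4 mm of where they started, which is the networks' own error. I did not re-measure the salt shaker at the end, but the arm never went near it.
- **Force:** wrist force readings, taken between moves, never exceeded about 3 N.

**Disagreements:**
- **Fingertip height:** the cameras showed the fingertip about 28 mm higher than the reported TCP. I worked at a TCP height of about 8 mm and went by the pictures.
- **Stand position:** the close-up wrist view put the wheel about 4–6 mm away from my world estimate, and I corrected for that by eye.
- **Missed detection:** the side camera's network did not find the stand in the final check, though the wrist camera's did.

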